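Seat a bracket's foot under the retaining block

ROBOT

A 6-joint arm with a two-finger parallel gripper is mounted at the origin on a cart in front of the work surface, level with it; the furniture and walls round the work are solid. World frame = base frame: x ahead of the robot, y to its left, z up, the work surface at z = 0. Lengths are in m, angles in rad, forces in N, time in s.
With the tool pointing down it reaches from about 0.3 to 0.775 m from the base axis. Payload 14.6 kg.
Tool frame: the origin (TCP) lies on the centre line of the jaws, within the pads' length; the fingertips stand 19 mm ahead of it and the grasp point (between the pads) is the TCP; z points along the fingers, y is the direction in which the jaws open and shut (so a half turn about z gives the same grasp; the last joint's range is limited). The gripper opens to 94 mm and grips with 3 to 60 N. Pads are 16 mm wide; open, the fingers measure 119 mm over their backs; the gripper's body (75 mm by 177 mm) begins 78 mm behind the grasp point.
Start: joints at [1.167, 0.3, 1.521, -0, 1.321, -0.067], TCP at [0.182, 0.519, 0.19] pointing down, gripper open.
Joint ranges: [-3.03, 3.03], [-0.79, 2.21], [0.23, 2.52], [-1.04, 4.18], [0, 3.07], [-2.55, 2.55]. Speed limits (rad/s): [2.22, 2.22, 2.57, 3.14, 3.14, 3.14].

INTERFACE

Orientations are given as [roll, pitch, yaw] about the fixed x, y, z axes, in that order (R = Rz(yaw) Ry(pitch) Rx(roll)).
In Python, from station import ctrl gives the robot as it stands. The module is installed in compiled form; this text tells all that it offers.
- The arm moves only by the shell command python3 -m creep 'ROWS' [FORCE]. ROWS is a JSON object of lists of equal length, an entry for each row: "translation": the shift along the world's x, y, z in mm, a list of three; "yaw": the turn about the world's z in rad; "gripper": the closure in counts, from 0 (fully open) to 255 (shut). A call has 1 to 5 rows; each row is the pose to reach, as a shift and turn from the pose measured when the call began; what a row does not reach only later rows make up. A row lasts 1/12 s, in which the tool goes at most 41.7 mm and 7.16 degrees, less where a joint would pass 70% of its speed; a pose out of reach is approached as far as the arm can. A call with a gripper value outside its range is refused whole. The fingers move at their own pace and stop on an object; FORCE is the grip in N (left out, the last holds). Time passes only in rows, so rows that repeat a pose let the fingers close. It gives the time, the measured TCP pose, the force and the opening at its end, in the units of the state.
- ctrl.get_obs(): the state, without advancing time (a new reading comes with each control period).
- ctrl.camera(name): name is "side" or "top" or "wrist"; returns a dict with "pixels" (420x560x3 uint8, red, green, blue), "depth" (420x560 float32, m along the optical axis (not along the pixel's ray), 0 where there is no reading), "fx", "fy", "cx", "cy" (pixels), "dist" ([k1, k2, p1, p2, k3] as OpenCV has them; the pictures are not rectified), "R" (3x3) and "t" (3): a world point X has camera coordinates R X + t; the wrist camera has in their place "tool_from_camera" (4x4, takes a point from camera to tool coordinates, whose origin is the TCP and whose axes are the flange's). Camera axes: x right, y down, z forward; pixel columns grow to the right and rows downward; lengths in m; the calibration is good to about 2 mm. A picture is of the moment at which its call begins: read the wrist's pose just before it.
- ctrl.hand_in(): hands the job in, once; it reports no verdict.
The state is a dict: "time_s": time; "qpos": joint angles; "joint_vel": joint speeds; "tau": joint torques, N m; "ee_pos": TCP position; "eef_rot": TCP orientation; "force": force on the tool from outside, world axes, zero at the start; "moment": the same for the moment, N m; "grip_width": finger opening in m.
Only numpy, scipy, OpenCV 4.12 (cv2) and the standard library are available. Lean on these libraries where they do the work, as an engineer would, in place of code of your own. Each camera call takes 0.05 s, during which the arm holds its last target. There are 200 camera calls.

TASK

Pick up the lug bracket with the thin foot plate, set it on the holding fixture and slide it endways under the overhanging toe until its foot is fully home in the pocket, flat on the fixture's base and square to it, then let go. Leave the bracket with the thick foot where it is.

Things in the scene. Friction and masses are not known exactly. Their poses are not given: they have to be found in the camera images.
- thin_bracket_mid (a point): The bracket to seat: bare aluminium, loose, 0.35 kg, 55 mm tall. Foot plate 100 (x) x 56 (y) x 10 mm thick; on its centre an upright lug, 36 (x) x 24 (y) mm, 10 to 55 mm above the underside, with a dark cross hole. Grip the lug across its 24 mm. Point: the bracket's centre, 27.5 mm above the underside; x along the foot, z up. Both ends are alike: either may go in first.
- thick_bracket_mid (a point): The other bracket, to be left alone: same aluminium and foot outline (100 x 56 mm), but the foot is 28 mm thick, too thick for the pocket; 68 mm tall. Point: its centre, 34 mm above the underside; x along the foot, z up. The two brackets may stand in either of two places.
- fixture: Fixed. Dark steel base 180 (x) x 120 (y) x 8 mm with a bright steel retaining block, 40 mm tall, at its +x end. Its pocket opens to -x: cheeks' inner faces at y = +-40 mm, back stop at x = 55 mm, overhanging toe from x = 23 mm, underside 28 mm above the table (20 mm over the base). In front of the toe the base is open from above. Origin: centre of the underside, on the table; +x into the pocket.
- pocket (a point): Point on the fixture's base, 5 mm to +x of the fixture's centre, 8 mm above the table: the centre of the bracket's underside stands here when its foot is home against the back stop. Same axes as the fixture.
Mind the look-alikes: they are no part of the job. What is shaped like the part that bears thin_bracket_mid but yellow is not meant.

How it is judged:
At the end, for the whole second after the job is handed in: The thin-footed bracket stands upright and at rest on the fixture's base, its foot under the toe with its end within 13 mm of the back stop, its centre within 20 mm of the pocket's middle line and its length within 12 degrees of the pocket's direction (x of thin_bracket_mid in the frame of pocket between -0.013 and 0.008 m and y of thin_bracket_mid in the frame of pocket between -0.02 and 0.02 m and z of thin_bracket_mid in the frame of pocket between 0.022 and 0.033 m and angle between thin_bracket_mid's own z axis and vertical below 0.1 rad and angle between the x axis of thin_bracket_mid and the x axis of pocket, either way round below 0.22 rad and linear speed of thin_bracket below 0.02 m/s); the robot touches nothing.
It fails at once if the thick-footed bracket is moved more than 30 mm (distance of thick_bracket_mid from where it was at the start of the episode above 0.03 m).
It also fails if it takes over 35 s, if anything falls off the work surface, if the arm or the gripper's body presses on something with over 40 N, if the wrist force passes 120 N, or if a joint passes its speed limit or range.

## Working session

There is one attempt and no reset: what is moved stays moved. The work goes in short steps, Python scripts to look and compute and a shell command to move; the robot and the scene stay as the last step left them, time stands still between calls to the robot, and variables do not carry over. Pictures are saved under pics/ and viewed, about 8 in all and at most 12, crops included, and the job is handed in when it is done.

```bash
mkdir -p pics; cat > h.py <<'E'
import numpy as np, cv2
from station import ctrl
from scipy.spatial.transform import Rotation as Ro
def cloud(name):
    o=ctrl.get_obs(); c=ctrl.camera(name)
    K=np.array([[c['fx'],0,c['cx']],[0,c['fy'],c['cy']],[0,0,1]]); d=c['depth']
    h,w=d.shape; u,v=np.meshgrid(np.arange(w),np.arange(h))
    n=cv2.undistortPoints(np.stack([u,v],-1).reshape(-1,1,2).astype(np.float64),K,np.array(c['dist'],float)).reshape(h,w,2)
    P=np.dstack([n*d[...,None],d])
    if 'R' in c: X=(P-np.array(c['t']))@np.array(c['R'])
    else:
        T=np.array(c['tool_from_camera']); X=P@T[:3,:3].T+T[:3,3]
        X=X@Ro.from_euler('xyz',o['eef_rot']).as_matrix().T+np.array(o['ee_pos'])
    X[d==0]=np.nan
    return c,X
def save(c,f): cv2.imwrite('pics/'+f,c['pixels'][...,::-1])
E
python3 - <<'E'
from h import *
print(ctrl.get_obs())
for n in('top','side'):
    c,X=cloud(n); save(c,n+'0.png'); np.save(n+'0.npy',X)
E
```

```text
{'time_s': 0.0, 'qpos': array([ 1.16739998e+00,  3.00472935e-01,  1.52155583e+00, -4.01436057e-05,
        1.32070685e+00, -6.66183775e-02]), 'joint_vel': array([ 1.15942055e-03, -4.77825717e-04,  6.76102216e-04, -2.23533272e-06,
       -2.53443185e-04,  6.16918762e-04]), 'tau': array([ 6.77444186e-04, -5.31812632e+01, -3.52731407e+01,  7.08115473e-02,
        2.43827188e-02, -1.06435341e-04]), 'ee_pos': array([0.18166185, 0.51884406, 0.18959602]), 'eef_rot': array([-3.14044964e+00, -3.72890255e-05,  2.80482462e+00]), 'force': array([-1.06854731,  0.06752611,  0.78262027]), 'moment': array([ 0.04858596,  0.02843054, -0.04044393]), 'grip_width': 0.09423996095110601}
```

View pics/top0.png

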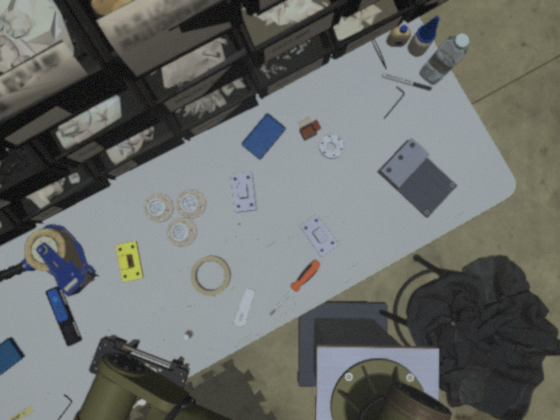

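View pics/side0.png

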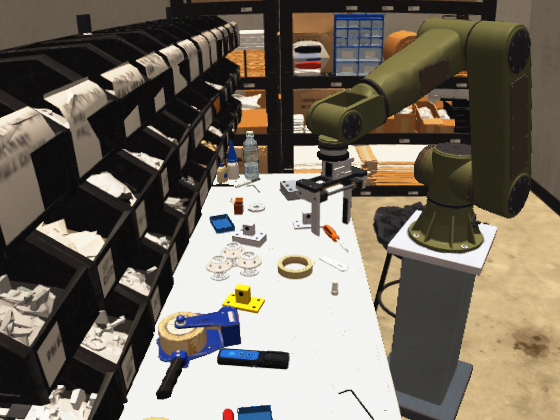

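The top view shows brackets at about (243,192) and (320,235), the yellow decoy at (130,262), and the fixture at (417,177) with its block at the upper-left end. Next I'll measure the heights and axes.

```bash
python3 - <<'E'
from h import *
X=np.load('top0.npy')
def reg(u0,u1,v0,v1): return X[v0:v1,u0:u1].reshape(-1,3)
for nm,b in dict(A=(222,266,165,220),B=(293,345,205,262)).items():
    P=reg(*b); P=P[~np.isnan(P[:,0])]
    q=P[(P[:,2]>.006)]
    print(nm,len(q),'z hist',np.histogram(P[:,2],bins=np.arange(-.01,.08,.005))[0])
    f=P[(P[:,2]>.005)]
    r=cv2.minAreaRect((f[:,:2]*1000).astype(np.float32)); print('rect',r, cv2.boxPoints(r).round().tolist())
P=reg(370,465,130,225);P=P[~np.isnan(P[:,0])]
print(np.histogram(P[:,2],bins=np.arange(-.01,.06,.004))[0])
for lo,hi in((.004,.06),(.03,.05),(.004,.014)):
    f=P[(P[:,2]>lo)&(P[:,2]<hi)]
    r=cv2.minAreaRect((f[:,:2]*1000).astype(np.float32)); print(lo,r,cv2.boxPoints(r).round().tolist())
for n,(u,v) in dict(tbl=(280,200),lugA=(243,192),lugB=(320,235)).items(): print(n,X[v,u])
E
```

```text
A 845 z hist [  86 1038  441    6    7    5  161  467   47    5    2    4    3    4
   33   91   12]
rect ((550.9378051757812, 346.54583740234375), (100.13240051269531, 91.8630599975586), 7.768644332885742) [[495.0, 385.0], [508.0, 294.0], [607.0, 308.0], [594.0, 399.0]]
B 742 z hist [  99 1416  635  456  187    8    5    1    1    2    2   10  102   26
    0    0    0]
rect ((441.04412841796875, 159.81565856933594), (136.8391876220703, 132.62289428710938), 2.7359707355499268) [[370.0, 223.0], [376.0, 90.0], [513.0, 97.0], [506.0, 229.0]]
[ 116 2206 3117 1196  990  126   13   15    9   17   29  392  629  114
    0    0    0]
0.004 ((598.458740234375, -101.33642578125), (247.73504638671875, 248.67181396484375), 89.96749877929688) [[474.0, -225.0], [723.0, -225.0], [723.0, 22.0], [474.0, 23.0]]
0.03 ((632.0498046875, -58.898345947265625), (64.68598937988281, 121.90811920166016), 47.17828369140625) [[565.0, -41.0], [655.0, -124.0], [699.0, -77.0], [609.0, 6.0]]
0.004 ((598.458740234375, -101.33642578125), (247.73504638671875, 248.67181396484375), 89.96749877929688) [[474.0, -225.0], [723.0, -225.0], [723.0, 22.0], [474.0, 23.0]]
tbl [ 0.53041373  0.26264545 -0.00080474]
lugA [0.5440423  0.35568142 0.06463972]
lugB [0.43976827 0.16070079 0.0572456 ]
```

Lug heights of about 57 mm (B) and 65 mm (A) make B, at (0.440, 0.160), the thin bracket. Fixture: block centre (0.632,-0.059), size 65x122, +x yaw ≈ 0.82. I'll move above B and aim the jaws with roughly yaw 0.54.

```bash
python3 -m creep '{"translation":[[258,-359,60],[258,-359,60],[258,-359,60],[258,-359,60],[258,-359,60]],"yaw":[-2.26,-2.26,-2.26,-2.26,-2.26],"gripper":[0,0,0,0,0]}' 30
```

```text
time_s: 0.52
ee_pos: [0.3027, 0.3496, 0.218]
eef_rot: [-3.141, -0.0, 2.174]
force: [-0.1, 1.4, 0.6]
grip_width: 0.0937
```

```bash
python3 -m creep '{"translation":[[137,-190,32],[137,-190,32],[137,-190,32],[137,-190,32],[137,-190,32]],"yaw":[-1.63,-1.63,-1.63,-1.63,-1.63],"gripper":[0,0,0,0,0]}'
```

```text
time_s: 0.93
ee_pos: [0.4231, 0.1816, 0.2462]
eef_rot: [-3.141, -0.0, 1.549]
force: [-0.2, -0.0, 0.1]
grip_width: 0.0944
```

```bash
python3 -m creep '{"translation":[[0,0,0],[0,0,0],[0,0,0],[0,0,0],[0,0,0]],"yaw":[-1.0,-1.0,-1.0,-1.0,-1.0],"gripper":[0,0,0,0,0]}'
```

```text
time_s: 1.35
ee_pos: [0.423, 0.1814, 0.2459]
eef_rot: [-3.141, 0.0, 0.923]
force: [0.4, -0.2, -0.9]
grip_width: 0.0942
```

```bash
python3 -m creep '{"translation":[[17,-21,4],[17,-21,4],[17,-21,4],[17,-21,4],[17,-21,4]],"yaw":[-0.38,-0.38,-0.38,-0.38,-0.38],"gripper":[0,0,0,0,0]}'
python3 - <<'E'
from h import *
c,X=cloud('wrist'); save(c,'w1.png'); np.save('w1.npy',X); print(ctrl.get_obs()['ee_pos'])
m=np.isfinite(X[...,2]); print(X[m].min(0),X[m].max(0))
for lo,hi in((.005,.016),(.045,.065),(.02,.035)):
    k=(m&(X[...,2]>lo)&(X[...,2]<hi)).astype(np.uint8)
    k=cv2.morphologyEx(k,cv2.MORPH_OPEN,np.ones((5,5)))
    n,L,S,C=cv2.connectedComponentsWithStats(k)
    for i in range(1,n):
        if S[i,4]>300:
            P=X[L==i]; print(lo,C[i].round(),S[i,4],cv2.minAreaRect((P[:,:2]*1000).astype(np.float32)),np.median(P[:,2]))
E
```

```text
time_s: 1.77
ee_pos: [0.4399, 0.1604, 0.2498]
eef_rot: [-3.141, 0.001, 0.546]
force: [0.0, 0.6, 0.7]
grip_width: 0.0939
[0.43987441 0.16051033 0.24982041]
[-0.95390252 -1.05504874 -0.74900557] [0.79964828 0.83576853 0.39202426]
0.005 [411.  25.] 2249 ((673.64794921875, 126.62359619140625), (58.195655822753906, 65.39628601074219), 33.185420989990234) 0.009903063287060643
0.005 [283. 178.] 2581 ((439.6457214355469, 159.52552795410156), (99.02936553955078, 56.000160217285156), 36.405704498291016) 0.010171976923752934
0.005 [514. 209.] 6216 ((570.1749267578125, -126.0288314819336), (110.39703369140625, 121.9703598022461), 47.344703674316406) 0.008240978607596969
0.005 [224. 406.] 1965 ((80.68648529052734, 57.79447555541992), (49.662113189697266, 192.9976348876953), 34.46010208129883) 0.012642412741111442
0.045 [15. 24.] 1431 ((441.835205078125, 500.29248046875), (54.779815673828125, 36.372501373291016), 16.471599578857422) 0.05279541563342191
0.045 [283. 187.] 600 ((439.71514892578125, 159.59414672851562), (34.9202766418457, 24.09035301208496), 36.0601806640625) 0.05480260118076677
0.02 [179.  32.] 2257 ((534.757080078125, 356.1224670410156), (72.02733612060547, 57.48434066772461), 8.519245147705078) 0.028240806834445853
0.02 [ 44. 140.] 2534 ((330.5542297363281, 439.0837097167969), (101.35885620117188, 102.31245422363281), 12.564818382263184) 0.024376809292816132
0.02 [229. 233.] 741 ((344.9515686035156, 186.98562622070312), (23.227710723876953, 71.83494567871094), 46.96429443359375) 0.023787246771413723
```

View pics/w1.png

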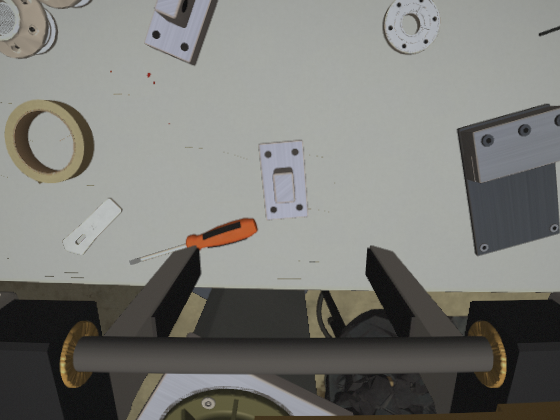

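Wrist view: thin bracket at (283,180), measuring 99x56 mm with centre (0.4397,0.1596) and yaw 36.3° (0.634). The lug top is at 54.8 mm. The screwdriver handle end at (257,225) is close but out of the fingers' way. The fixture base fit gives origin (0.594,-0.100) and yaw 0.826, and both views agree. Now I'll descend with the jaws part-closed.

```bash
python3 -m creep '{"translation":[[0,-1,-40],[0,-1,-80],[0,-1,-120],[0,-1,-150],[0,-1,-165]],"yaw":[0.088,0.088,0.088,0.088,0.088],"gripper":[90,90,90,90,90]}'
```

```text
time_s: 2.23
ee_pos: [0.438, 0.1592, 0.0812]
eef_rot: [-3.139, 0.005, 0.64]
force: [-0.2, -0.2, -0.3]
grip_width: 0.0639
```

```bash
python3 -m creep '{"translation":[[2,0,-25],[2,0,-45],[2,0,-45],[2,0,-45],[2,0,-45]],"yaw":[-0.005,-0.005,-0.005,-0.005,-0.005],"gripper":[90,90,90,90,255]}' 30
python3 -m creep '{"translation":[[0,0,0],[0,0,0],[0,0,0],[0,0,0],[0,0,0]],"yaw":[0,0,0,0,0],"gripper":[255,255,255,255,255]}'
```

```text
time_s: 2.65
ee_pos: [0.4406, 0.1595, 0.0374]
eef_rot: [-3.14, 0.003, 0.637]
force: [0.2, 0.3, 1.3]
grip_width: 0.057
time_s: 3.07
ee_pos: [0.4407, 0.1595, 0.0377]
eef_rot: [-3.14, 0.003, 0.637]
force: [-2.3, 3.4, 4.0]
grip_width: 0.0244
```

Gripped at 24.4 mm. Now lift and carry to the spot in front of the toe.

```bash
python3 -m creep '{"translation":[[0,0,30],[0,0,70],[0,0,90],[0,0,90],[0,0,90]],"yaw":[0,0,0,0,0],"gripper":[255,255,255,255,255]}' 45
python3 -m creep '{"translation":[[10,-25,0],[30,-65,0],[45,-105,0],[60,-140,0],[75,-175,0]],"yaw":[0.04,0.08,0.12,0.16,0.189],"gripper":[255,255,255,255,255]}'
```

```text
time_s: 3.48
ee_pos: [0.4406, 0.1595, 0.1276]
eef_rot: [-3.14, 0.002, 0.637]
force: [-0.2, -0.1, -5.3]
grip_width: 0.022
time_s: 3.9
ee_pos: [0.515, -0.0176, 0.1252]
eef_rot: [-3.137, 0.004, 0.828]
force: [0.8, 0.1, -3.7]
grip_width: 0.0225
```

```bash
python3 -m creep '{"translation":[[14,-32,0],[30,-65,0],[45,-98,0],[51,-112,0],[51,-112,0]],"yaw":[0,0,0,0,0],"gripper":[255,255,255,255,255]}'
python3 -m creep '{"translation":[[0,0,-20],[0,0,-40],[0,0,-52],[0,0,-52],[0,0,-52]],"yaw":[0,0,0,0,0],"gripper":[255,255,255,255,255]}'
python3 - <<'E'
from h import *
c,X=cloud('wrist'); save(c,'w2.png'); np.save('w2.npy',X); 
o=ctrl.get_obs(); print(o['ee_pos'],o['eef_rot'])
E
```

```text
time_s: 4.32
ee_pos: [0.5656, -0.1325, 0.1219]
eef_rot: [-3.134, 0.007, 0.825]
force: [-0.3, 0.4, -4.5]
grip_width: 0.0228
time_s: 4.73
ee_pos: [0.565, -0.1319, 0.069]
eef_rot: [-3.132, 0.008, 0.825]
force: [1.0, 0.1, -4.0]
grip_width: 0.022
[ 0.56567096 -0.13216503  0.07012662] [-3.13370595  0.00667454  0.82543802]
```

View pics/w2.png

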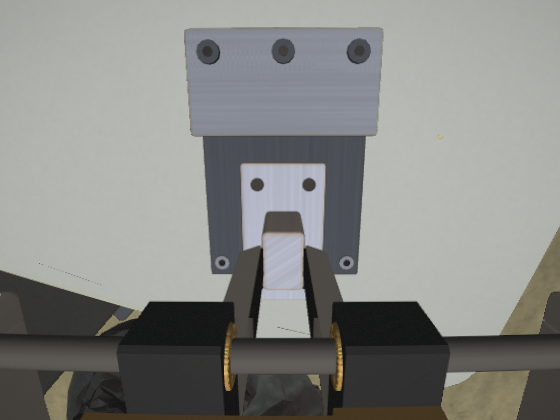

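The bracket is held straight and centred in front of the block: the toe edge is at row 135 and the foot's front edge at row 164. I'll work out the remaining offsets.

```bash
python3 - <<'E'
from h import *
X=np.load('w2.npy')
def rect(u0,u1,v0,v1,lo,hi):
    k=np.zeros(X.shape[:2],np.uint8); Z=X[...,2]
    k[v0:v1,u0:u1]=((Z>lo)&(Z<hi))[v0:v1,u0:u1]
    k=cv2.morphologyEx(k,cv2.MORPH_OPEN,np.ones((5,5)))
    P=X[k>0]; r=cv2.minAreaRect((P[:,:2]*1000).astype(np.float32)); print(r,np.median(P[:,2]),len(P)); return P
B=rect(170,400,20,145,.033,.047); F=rect(230,335,155,260,.03,.058); L=rect(255,312,225,295,.075,.1)
D=rect(200,370,130,280,.001,.015)
a=np.radians(47.34); R=np.array([[np.cos(a),np.sin(a)],[-np.sin(a),np.cos(a)]])
o=np.array([.5938,-.1004])
for n,P in zip('BFLD',(B,F,L,D)):
    q=(P[:,:2]-o)@R.T*1000; print(n,np.percentile(q,1,axis=0).round(1),np.percentile(q,99,axis=0).round(1))
e=ctrl.get_obs()['ee_pos']; print('tcp',R@(e[:2]-o)*1000)
E
```

```text
((631.423095703125, -59.584991455078125), (64.44851684570312, 120.6205825805664), 47.818016052246094) 0.04032976218761111 20800
((577.434814453125, -117.43446350097656), (59.38309860229492, 56.14653778076172), 46.99418258666992) 0.04145205671165533 5793
((565.0556030273438, -132.2952117919922), (36.08732604980469, 30.81698226928711), 47.91389465332031) 0.08632521147738223 2799
((570.7103271484375, -124.99098205566406), (110.50736236572266, 121.47044372558594), 47.37691116333008) 0.008265355845837583 11597
B [ 23.9 -58.3] [86.4 58. ]
F [-50.5 -26.8] [ 5.9 27.9]
L [-60.1 -14. ] [-25.3  13.2]
D [-86.  -59.1] [21.3 58.5]
tcp [-42.42115709  -0.83970774]
```

```bash
python3 -m creep '{"translation":[[0,0,-8],[0,0,-14],[0,0,-18],[0,0,-20],[0,0,-20]],"yaw":[0,0,0,0,0],"gripper":[255,255,255,255,255]}'
```

```text
time_s: 5.2
ee_pos: [0.5655, -0.1321, 0.0496]
eef_rot: [-3.133, 0.007, 0.825]
force: [-0.3, -0.9, -3.7]
grip_width: 0.0219
```

Underside is about 3 mm above the base and the foot top about 7 mm below the toe. Slide in.

```bash
python3 -m creep '{"translation":[[7,7,0],[13,15,0],[20,22,0],[25,27,0],[27,29,0]],"yaw":[0,0,0,0,0],"gripper":[255,255,255,255,255]}'
```

```text
time_s: 5.62
ee_pos: [0.5934, -0.1018, 0.0496]
eef_rot: [-3.133, 0.007, 0.827]
force: [-0.1, -0.1, -3.9]
grip_width: 0.0225
```

```bash
python3 -m creep '{"translation":[[1,1,0],[2,2,0],[3,3,0],[3,3,0],[3,3,0]],"yaw":[0,0,0,0,0],"gripper":[255,255,255,255,255]}'
python3 -m creep '{"translation":[[0,0,-1],[0,0,-2],[0,0,-2],[0,0,-2],[0,0,-2]],"yaw":[0,0,0,0,0],"gripper":[255,255,255,255,255]}'
```

```text
time_s: 6.03
ee_pos: [0.5963, -0.099, 0.0497]
eef_rot: [-3.133, 0.007, 0.826]
force: [0.7, -0.2, -4.2]
grip_width: 0.0221
time_s: 6.45
ee_pos: [0.5963, -0.099, 0.0477]
eef_rot: [-3.133, 0.007, 0.826]
force: [-0.2, -0.3, -4.1]
grip_width: 0.0222
```

```bash
python3 -m creep '{"translation":[[0,0,-1],[0,0,-1],[0,0,-2],[0,0,-2],[0,0,-2]],"yaw":[0,0,0,0,0],"gripper":[255,255,255,255,255]}'
```

```text
time_s: 6.87
ee_pos: [0.5964, -0.0991, 0.0459]
eef_rot: [-3.133, 0.007, 0.826]
force: [-2.0, 0.2, 0.6]
grip_width: 0.0223
```

Contact with the base. Now a gentle push toward the back stop.

```bash
python3 -m creep '{"translation":[[0.7,0.7,0],[1.4,1.5,0],[1.4,1.5,0],[1.4,1.5,0]],"yaw":[0,0,0,0],"gripper":[255,255,255,255]}'
```

```text
time_s: 7.2
ee_pos: [0.5979, -0.0974, 0.0459]
eef_rot: [-3.134, 0.006, 0.827]
force: [-0.4, 0.3, -2.6]
grip_width: 0.0223
```

```bash
python3 -m creep '{"translation":[[0.5,0.5,0],[1,1.1,0],[1,1.1,0],[1,1.1,0]],"yaw":[0,0,0,0],"gripper":[255,255,255,255]}'
python3 - <<'E'
from h import *
c,X=cloud('wrist'); save(c,'w3.png'); np.save('w3.npy',X); 
Z=X[...,2]; o=np.array([.5938,-.1004]); a=np.radians(47.34); R=np.array([[np.cos(a),np.sin(a)],[-np.sin(a),np.cos(a)]])
q=(X[...,:2]-o)@R.T*1000
for n,lo,hi in(('lug',.058,.07),('foot',.013,.023)):
    k=(Z>lo)&(Z<hi)&(abs(q[...,1])<40)&(q[...,0]>-60)&(q[...,0]<40)
    k=cv2.morphologyEx(k.astype(np.uint8),cv2.MORPH_OPEN,np.ones((3,3)))>0
    print(n,k.sum(),np.median(Z[k]),np.percentile(q[k],1,axis=0),np.percentile(q[k],99,axis=0),cv2.minAreaRect(q[k].astype(np.float32)))
E
```

```text
time_s: 7.53
ee_pos: [0.5989, -0.0965, 0.0459]
eef_rot: [-3.134, 0.007, 0.826]
force: [-1.8, -1.1, -2.0]
grip_width: 0.0223
lug 2595 0.06326246637322876 [-11.09848757 -15.16535035] [23.54845713 13.77157549] ((6.061559677124023, -0.1844348907470703), (35.918453216552734, 35.655738830566406), 89.94975280761719)
foot 1557 0.018356758505083292 [-43.61910341 -28.06411466] [17.40355601 27.02577716] ((-13.334144592285156, -0.5903949737548828), (62.03266525268555, 56.368614196777344), 0.265458881855011)
```

View pics/w3.png

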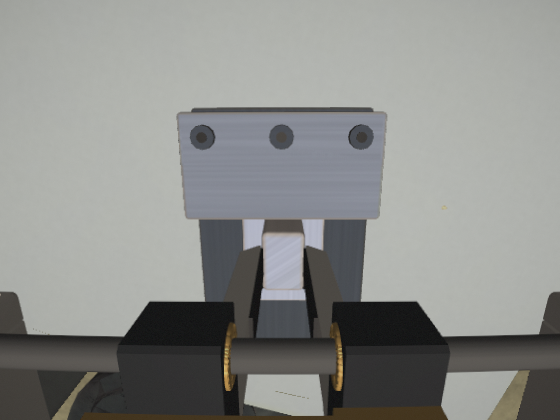

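The foot is under the toe: rear edge at x=-44.4 mm in the fixture frame (home is -45), foot top at 18.4 mm, lug top at 63.3 mm, 0.3° off square. The light contact force fits with it touching the back stop. Release and retreat.

```bash
python3 -m creep '{"translation":[[0,0,0],[0,0,0],[0,0,0],[0,0,0],[0,0,0]],"yaw":[0,0,0,0,0],"gripper":[150,110,90,90,90]}'
python3 -m creep '{"translation":[[0,0,10],[0,0,40],[0,0,80],[0,0,120],[0,0,140]],"yaw":[0,0,0,0,0],"gripper":[90,90,90,90,90]}'
python3 -m creep '{"translation":[[-20,-20,20],[-40,-40,40],[-40,-40,40],[-40,-40,40]],"yaw":[0,0,0,0],"gripper":[90,90,90,90]}'
python3 - <<'E'
from h import *
c,X=cloud('wrist'); save(c,'w4.png')
Z=X[...,2]; o=np.array([.5938,-.1004]); a=np.radians(47.34); R=np.array([[np.cos(a),np.sin(a)],[-np.sin(a),np.cos(a)]])
q=(X[...,:2]-o)@R.T*1000
for n,lo,hi in(('lug',.058,.07),('foot',.014,.023),('block',.035,.045)):
    k=(Z>lo)&(Z<hi)&(abs(q[...,1])<70)&(q[...,0]>-60)&(q[...,0]<(100 if n=='block' else 40))
    k=cv2.morphologyEx(k.astype(np.uint8),cv2.MORPH_OPEN,np.ones((3,3)))>0
    print(n,k.sum(),np.median(Z[k]),np.percentile(q[k],1,axis=0),np.percentile(q[k],99,axis=0),cv2.minAreaRect(q[k].astype(np.float32)))
E
```

```text
time_s: 8.0
ee_pos: [0.599, -0.0964, 0.046]
eef_rot: [-3.134, 0.006, 0.826]
force: [0.5, -0.6, 0.5]
grip_width: 0.052
time_s: 8.42
ee_pos: [0.6001, -0.0966, 0.1921]
eef_rot: [-3.139, 0.003, 0.827]
force: [1.0, 0.9, 0.9]
grip_width: 0.0608
time_s: 8.75
ee_pos: [0.56, -0.1374, 0.2343]
eef_rot: [3.141, 0.002, 0.825]
force: [0.5, 0.0, -0.4]
grip_width: 0.0611
lug 789 0.06317825219952955 [-12.18006056 -12.25304154] [22.90757868 11.00483761] ((5.30229377746582, -0.6057977676391602), (35.26860427856445, 23.489450454711914), 0.06132800132036209)
foot 1881 0.01834349743007549 [-43.52215285 -28.12233912] [22.41043806 26.98737511] ((-10.658889770507812, -0.5987930297851562), (56.27816390991211, 66.2303237915039), 89.91899108886719)
block 6599 0.04029255006823851 [ 23.7673039  -58.81703381] [86.61421285 57.97382774] ((55.37068557739258, -0.47351837158203125), (119.99641418457031, 63.29743576049805), 89.91162109375)
```

View pics/w4.png

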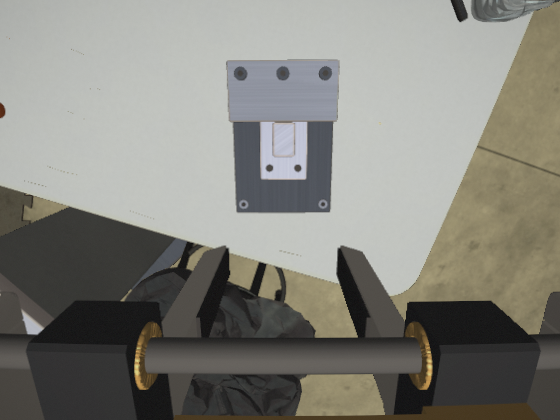

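The bracket is seated: lug centre at (5.3, -0.6) mm in the fixture frame (home is 5, 0), square, flat, and the gripper is clear of it. Handing in.

```bash
python3 -c "
from station import ctrl
print(ctrl.hand_in())"
```

```text
the job is handed in; nothing more can be done
None
```

I seated the thin-footed bracket in the pocket, released it, backed the gripper clear and handed the job in. The clock read about 9 s of the 35 s allowed.

I told the brackets apart by height: the thin one's lug top measured 55 mm above the table, and the other's foot was 28 mm thick. I gripped the lug across its 24 mm, set the bracket down in front of the toe, slid it in and lowered it onto the base. I then nudged it towards the back stop until a light force of about 2 N showed.

Last checks, from the wrist camera after release, in the fixture frame:

| Check | Measured | Expected |
|---|---|---|
| Lug centre (x, y) | 5.3, -0.6 mm | 5, 0 mm |
| Lug top height | 63.2 mm | 63 mm |
| Foot top height | 18.3 mm | 18 mm |
| Angle off square | about 0.1° | 0° |

None of the checks failed or disagreed, and the wrist force read about zero after release. The thick bracket was never approached, but I did not measure its position again at the end.

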